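# Fetch the sample jar from behind the bottles for weighing

## Task

The low sample jar at the back of the bottle tray is to be weighed, but three bottles stand close around it. First stand all three bottles aside on the black rubber mat, then set the jar gently on the middle of the balance pan, and after that put every bottle back in the tray exactly on the place it came from. Keep everything upright and leave the wash bottle, the beaker and the tweezers alone.

Things in the scene. Friction and masses are not known exactly. Their poses are not given: they have to be found in the camera images.
- round_bottle: Round amber glass reagent bottle with paper label and black screw cap, 125 mm tall: body 68 mm in diameter up to 82 mm, then a shoulder narrowing to the neck; the cap is 46 mm in diameter and takes the top 24 mm (101 to 125 mm). 0.3 kg. Origin at the centre of its underside, z up its axis. Lift it by the cap. It may stand on any of the three bottle places of the tray.
- square_bottle: Square white plastic bottle, 118 mm tall: body 58 x 58 mm up to 88 mm (sides along its x and y), short neck, round white cap 40 mm in diameter from 95 to 118 mm. 0.24 kg. Origin at the centre of its underside, z up. Lift it by the cap. It may stand on any of the three bottle places.
- slim_bottle: Plain aluminium bottle, the tallest, 138 mm: round body 58 mm in diameter up to 104 mm, narrowing to the neck, round black cap 34 mm in diameter from 114 to 138 mm. 0.22 kg. Origin at the centre of its underside, z up. Lift it by the cap. It may stand on any of the three bottle places.
- jar: Squat sample jar, amber glass with a white screw lid: 46 mm tall, body 52 mm in diameter, lid 53 mm in diameter from 30 to 46 mm. 0.13 kg. Origin at the centre of its underside, z up. At the start it stands at the back of the tray (the side away from the robot), behind the three bottles, which leave less than 24 mm of room beside it.
- tray: Stainless steel bottle tray, fixed, 170 mm (its x, away from the robot) x 225 mm (its y), rim 20 mm high and 4 mm thick, floor 4 mm thick. Origin: centre of its underside. Flush ring marks show the standing places, (x, y) from the origin: bottles at (13, 66), (13, -66), (-35, 0) mm, jar at (40, 0) mm; at the start each thing is within 3 mm of its mark in x and y.
- mat: Black rubber bench mat fixed to the bench, 200 x 200 mm and 4 mm thick, the side area; origin at the centre of its underside, so its top is 4 mm above the origin. To the left or to the right of the tray.
- balance: White top-loading laboratory balance, fixed, on the other side of the tray from the mat. Housing 180 mm wide, 250 mm deep, up to 66 mm high, display towards the robot. Round flat rigid steel pan, 120 mm in diameter, its top 78 mm above the bench. Origin on the bench under the middle of the pan; the housing reaches from 165 mm in front (-x) to 85 mm behind.
- wash_bottle: Bystander: loose translucent plastic wash bottle with a bent white spout, 60 mm in diameter, 173 mm tall; origin at the centre of its underside. Stands beyond the tray. Leave it alone.
- beaker: Bystander: loose empty glass beaker, 64 mm in diameter, 85 mm tall; origin at the centre of its underside. Stands beyond the tray. Leave it alone.
- tweezers: Bystander: loose steel tweezers lying flat, 137 mm long along their x, 9 mm high; origin under their middle. Lie beyond the tray. Leave them alone.
Not all that is in view belongs to the job. Leave any red or yellow look-alike of the slim_bottle alone. Leave any yellow look-alike of the round_bottle alone.

How it is judged:
By the outcome, as a careful person would: the job done as asked, in the order asked, and still so for the second after the job is handed in, with the robot touching nothing.
It also fails if it takes over 134 s, if anything falls off the work surface, if the arm or the gripper's body presses on something with over 40 N, if the wrist force passes 120 N, or if a joint passes its speed limit or range.

## Robot

A 7-joint arm with a two-finger parallel gripper is mounted at the origin on the work surface. World frame = base frame: x ahead of the robot, y to its left, z up, the work surface at z = 0. Lengths are in m, angles in rad, forces in N, time in s.
With the tool pointing down it reaches from about 0.4 to 0.9 m from the base axis. Payload 5.6 kg.
Tool frame: the origin (TCP) lies midway between the tips of the shut fingers; the grasp point (between the pads) lies 19 mm behind it; z points along the fingers, y is the line along which they close (so a half turn about z gives the same grasp; the last joint's range is limited). The gripper opens to 92 mm and grips with 3 to 60 N. Pads are 20 mm wide; open, the fingers measure 128 mm over their backs; the gripper's body (75 mm by 189 mm) begins 69 mm behind the grasp point.
Start: joints at [-1.35, 0.468, -0.012, 1.603, 0.006, 1.071, -0.056], TCP at [0.17, 0.628, 0.215] pointing down, gripper open.
Joint ranges: [-2.53, 2.53], [-0.31, 2.02], [-1.57, 1.55], [0.28, 2.44], [-1.29, 4.43], [0.15, 1.84], [-2.92, 2.92]. Speed limits (rad/s): [2.57, 2.57, 3.14, 3.14, 3.14, 3.14, 3.14].

## Interface

Orientations are given as a 3x3 rotation matrix whose columns are the frame's x, y, z axes.
In Python, from station import env, effector, solver, viewer, workorder, search_frame, tip_of gives the robot as it stands. Calls block until the motion is done:
- env.reach(position, orientation): joint-space move of the TCP to a pose.
- env.movel(position, frame=None, rate=0.15): straight line of the TCP; frame=None keeps the orientation; rate is the mean speed in m/s.
- env.goto_joints(angles): joint-space move.
- effector.release() and effector.grasp(squeeze=None): open the fingers fully, or close them until they stop; squeeze is the grip in N (None keeps the last).
- env.pause(seconds).
- solver.inverse_kinematics(position, orientation): joint angles nearest the present ones, or None.
- env.sense(): the state.
- viewer.read_camera(name): name is "scene" or "top" or "wrist"; returns (picture, depth): 384x512x3 uint8, red, green, blue; 384x512 float32, m along the optical axis (not along the pixel's ray), 0 where there is no reading.
- viewer.camera_info(name): a dict with "intrinsics" (3x3 intrinsics, pixels), "dist_coeffs" ([k1, k2, p1, p2, k3] as OpenCV has them; the pictures are not rectified), "eye" and "rotation" of the camera in the world; the wrist camera has in their place "T_tool_cam" (4x4, takes a point from camera to tool coordinates, whose origin is the TCP and whose axes are the flange's). Camera axes: x right, y up, looking along -z (the intrinsics and any distortion apply to the point x, -y, -z); pixel columns grow to the right and rows downward; lengths in m; the calibration is good to about 2 mm. A picture is of the moment at which its call begins: read the wrist's pose just before it. camera_info takes no time and is no camera call.
A pose or a line that the arm cannot do raises env.PlanningError and nothing moves.
- workorder.finish_job(): hands the job in; it is judged then, once.
Trained networks look in the newest picture that a camera, given by its name, has taken for a name from the list of things; names that differ only in an ending like _2 or _b are one class to them, and where a whole thing is asked for, a point or a joint stands for the part that bears it (a point fixed in the world has none). Each returns a list of dicts, best first, with "score" (0 to 1); they miss things now and then, are a little off and sometimes report something else, mostly with a low value. They report only what shows in the picture. A call takes as long as a camera call. They do not tell look-alikes from the thing itself.
- search_frame(camera, name): "at" ([x, y, z] in m, in world coordinates, good to about 4 mm: the middle of the surface that is visible of it).
- tip_of(camera, name): "at" ([x, y, z] in m, in world coordinates, good to about 4 mm: a listed point, or the origin of a listed thing).
The state is a dict: "t": time; "joint_positions": joint angles; "joint_velocities": joint speeds; "tau": joint torques, N m; "ee_pos": TCP position; "tcp_rot": TCP orientation; "wrist_force": force on the tool from outside, world axes, zero at the start; "moment": the same for the moment, N m; "gripper_width": finger opening in m; "grasp_force": force on a finger pad.
Only numpy, scipy, OpenCV 4.12 (cv2) and the standard library are available. Lean on these libraries where they do the work, as an engineer would, in place of code of your own. Each camera call takes 0.05 s, during which the arm holds its last target. There are 200 camera calls.

## Working session

There is one attempt and no reset: what is moved stays moved. The work goes in short steps, each a Python script; the robot and the scene stay as the last script left them, time stands still between calls to the robot, and variables do not carry over. Pictures are saved under pics/ and viewed, at most 14 in all, crops included, and the job is handed in when it is done.

```bash
ls; mkdir -p pics
python3 - <<'E'
from station import env, viewer, search_frame, tip_of
import cv2,numpy as np
for c in ("top","scene"):
    p,d=viewer.read_camera(c); cv2.imwrite(f"pics/{c}0.png",p[:,:,::-1])
    i=viewer.camera_info(c); print(c,i["eye"],np.round(i["rotation"],3).tolist(),i["intrinsics"][0][0])
    for n in "round_bottle square_bottle slim_bottle jar tray mat balance".split():
        print(n,[(np.round(r["at"],3).tolist(),round(r["score"],2)) for r in tip_of(c,n)][:4])
s=env.sense();print(s["t"],s["tcp_rot"],s["ee_pos"])
E
```

```text
pics
top [0.48859644 0.01431615 1.02238072] [[0.014, 0.998, -0.069], [-1.0, 0.014, -0.001], [0.0, 0.069, 0.998]] 399.37552363777695
round_bottle [([0.368, 0.16, -0.0], 0.74), ([0.485, 0.006, 0.005], 0.66)]
square_bottle [([0.534, -0.059, 0.007], 0.71)]
slim_bottle [([0.533, 0.069, 0.003], 0.75), ([0.376, 0.054, -0.0], 0.68), ([0.673, 0.097, -0.001], 0.57)]
jar [([0.562, 0.006, 0.003], 0.76), ([0.524, 0.007, -0.002], 0.37)]
tray [([0.522, 0.003, -0.002], 0.88)]
mat [([0.485, 0.341, 0.002], 0.69)]
balance [([0.484, -0.325, -0.0], 0.71)]
scene [1.33871996 0.51518457 0.80876688] [[-0.553, -0.539, 0.635], [0.833, -0.353, 0.426], [-0.005, 0.765, 0.644]] 491.5681920950713
round_bottle [([0.366, 0.156, 0.002], 0.71), ([0.486, 0.342, 0.0], 0.19)]
square_bottle [([0.535, -0.058, 0.004], 0.76)]
slim_bottle [([0.534, 0.071, 0.003], 0.82), ([0.671, 0.095, -0.001], 0.74), ([0.373, 0.054, 0.004], 0.56)]
jar [([0.559, 0.008, 0.005], 0.76), ([0.481, -0.324, -0.001], 0.69)]
tray [([0.52, 0.005, -0.001], 0.76)]
mat [([0.488, 0.343, -0.0], 0.81)]
balance []
0.8 [[-9.65376417e-01  2.60860823e-01  6.74221169e-05]
 [ 2.60860828e-01  9.65376414e-01  9.20990260e-05]
 [-4.10626938e-05  1.06498017e-04 -9.99999993e-01]] [0.1695408  0.62753397 0.21461927]
```

View pics/top0.png

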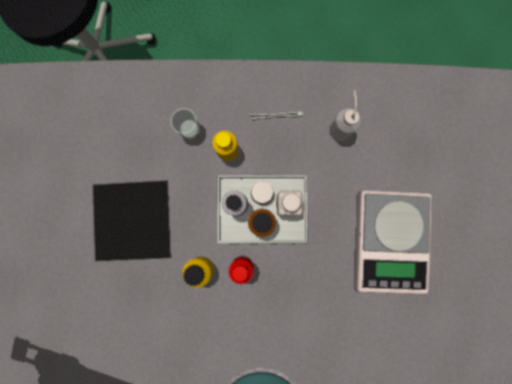

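View pics/scene0.png

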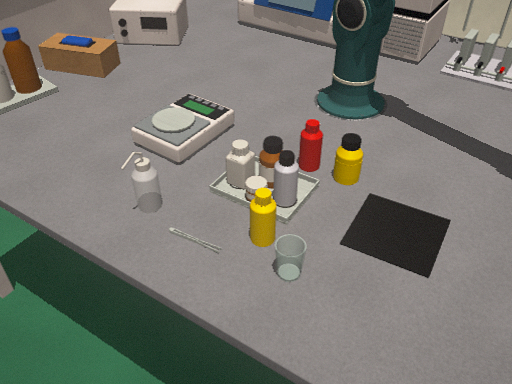

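The top view shows the tray at about (262,210), with slim on the left (234,203), square on the right (291,203), round in front (262,223) and the jar at (262,192). The mat is at (132,220) and the pan at (400,227). The red (241,270) and yellow (225,143; 197,272) look-alikes stand outside the tray. Next I'll refine the positions with the wrist camera.

```bash
cat > h.py <<'E'
import numpy as np, cv2
from station import env, effector, viewer, workorder, search_frame, tip_of
R=np.array([[-1,0,0],[0,1,0],[0,0,-1.]])
def cloud(c):
    s=env.sense(); p,d=viewer.read_camera(c); i=viewer.camera_info(c)
    v,u=np.mgrid[:384,:512]; uv=np.stack([u,v],-1).reshape(-1,1,2).astype(float)
    n=cv2.undistortPoints(uv,np.array(i["intrinsics"]),np.array(i["dist_coeffs"]))[:,0]
    z=d.reshape(-1).astype(float); P=np.c_[n[:,0]*z,-n[:,1]*z,-z]
    if c=="wrist":
        T=np.array(i["T_tool_cam"]); P=P@T[:3,:3].T+T[:3,3]; P=P@np.array(s["tcp_rot"]).T+s["ee_pos"]
    else: P=P@np.array(i["rotation"]).T+i["eye"]
    P[z==0]=np.nan
    return p,P.reshape(384,512,3)
def disc(P,xy,zlo,zhi,rad):
    Q=P.reshape(-1,3); m=(np.hypot(Q[:,0]-xy[0],Q[:,1]-xy[1])<rad)&(Q[:,2]>zlo)&(Q[:,2]<zhi); Q=Q[m]
    if len(Q)<10: return None
    lo,hi=np.percentile(Q[:,:2],[1,99],axis=0)
    return np.round(np.r_[Q[:,:2].mean(0),(lo+hi)/2,hi-lo,np.median(Q[:,2]),len(Q)],4)
def transfer(a,b,dz,lift=.15,sq=25,rate=.3,z0=None,z1=None):
    """pick at xy a (TCP z0), place at xy b (TCP z1)"""
    z1=z0 if z1 is None else z1; hi=max(z0,z1)+lift
    p=env.sense()["ee_pos"]
    env.movel([*a,hi],R,rate)
    env.movel([*a,z0],R,.2); effector.grasp(sq); s=env.sense(); print("grip",s["gripper_width"],s["grasp_force"])
    env.movel([*a,hi],R,.2); print("held",env.sense()["gripper_width"])
    env.movel([*b,hi],R,rate); env.movel([*b,z1+.025],R,.25); env.movel([*b,z1+dz],R,.04)
    print("F",np.round(env.sense()["wrist_force"],1)); effector.release()
    env.movel([*b,hi],R,.25); print("t",env.sense()["t"])
E
python3 - <<'E'
from h import *
p,P=cloud("top")
print("pan",disc(P,(.483,-.325),.073,.09,.08)); print("h",disc(P,(.483,-.325),.05,.073,.08))
mat=(p.max(2)<40); Q=P[mat]; Q=Q[(abs(Q[:,1]-.34)<.15)&(abs(Q[:,0]-.486)<.15)&(Q[:,2]<.03)]; print("mat",np.percentile(Q,[1,99],axis=0))
env.reach([.46,.004,.40],R)
p,P=cloud("wrist"); cv2.imwrite("pics/w0.png",p[:,:,::-1])
for n,xy,h,r in (("slim",(.534,.07),.142,.03),("round",(.486,.004),.129,.03),("square",(.534,-.06),.122,.03),("jar",(.561,.007),.05,.035)):
    print(n,disc(P,xy,h-.012,h+.012,r))
s=env.sense();print(s["t"],s["ee_pos"],s["joint_positions"])
E
```

```text
pan [ 4.820e-01 -3.241e-01  4.820e-01 -3.245e-01  1.101e-01  1.124e-01
  7.830e-02  1.908e+03]
h [ 4.837e-01 -3.191e-01  4.832e-01 -3.247e-01  1.539e-01  1.537e-01
  6.580e-02  1.395e+03]
mat [[ 0.39119404  0.24507531 -0.00070104]
 [ 0.58109996  0.43537722  0.00783276]]
slim [5.291e-01 6.850e-02 5.306e-01 6.870e-02 3.290e-02 3.270e-02 1.427e-01
 3.430e+02]
round [4.853e-01 4.300e-03 4.861e-01 4.100e-03 4.370e-02 4.260e-02 1.297e-01
 5.770e+02]
square [ 5.315e-01 -6.060e-02  5.324e-01 -6.090e-02  3.750e-02  3.810e-02
  1.228e-01  4.160e+02]
jar [5.595e-01 4.300e-03 5.610e-01 5.000e-03 5.080e-02 4.970e-02 5.080e-02
 5.290e+02]
3.425 [0.46006088 0.00482257 0.39976299] [-0.73860255 -0.05118735  0.6399027   1.81691181  0.03160413  1.36633506
  1.4665295 ]
```

View pics/w0.png

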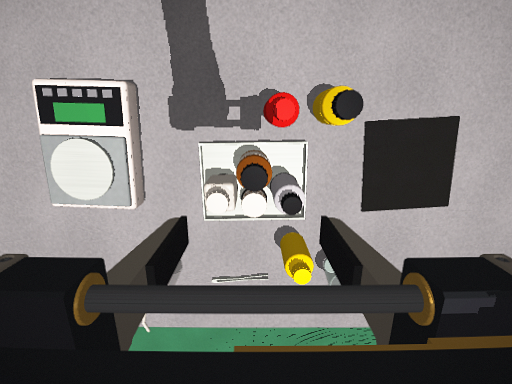

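The wrist view confirms the cap fits: slim (291,204), square (217,203), round (254,176). I'll move slim first.

Run:
```python
from h import *
transfer((.5306,.0687),(.53,.385),.001,z0=.116)
s=env.sense();print(s["ee_pos"],s["joint_positions"])
p,P=cloud("top"); print(disc(P,(.53,.385),.13,.155,.05))
cv2.imwrite("pics/t1.png",p[100:300,60:460][:,:,::-1].repeat(2,0).repeat(2,1))
```

```text
grip 0.03370580566822089 26.012706065084785
held 0.03353513178884995
F [-0.8 -0.5 -2. ]
t 11.15
[0.52918248 0.38469836 0.26464213] [-1.03884723  0.45740335  0.50448385  1.56327614 -0.23265676  1.18319967
  1.08183889]
[5.287e-01 3.752e-01 5.312e-01 3.770e-01 3.180e-02 2.130e-02 1.405e-01
 9.500e+01]
```

View pics/t1.png

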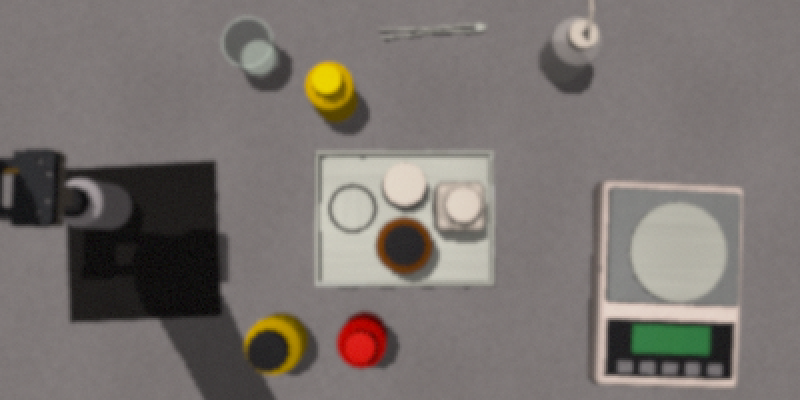

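Slim stands upright on the mat at (75,200), and its ring mark in the tray is visible. Round and square next.

Run:
```python
from h import *
transfer((.486,.0042),(.481,.30),.001,z0=.103)
transfer((.5322,-.0608),(.43,.385),.001,z0=.097)
env.reach([.46,.004,.30],R)
p,P=cloud("wrist"); cv2.imwrite("pics/w2.png",p[:,:,::-1]); print("jar",disc(P,(.561,.006),.038,.062,.04))
p,P=cloud("top")
for n,xy,h in (("slim",(.53,.385),.142),("round",(.481,.3),.129),("square",(.43,.385),.122)): print(n,disc(P,xy,h-.012,h+.012,.04))
print(env.sense()["t"])
```

```text
grip 0.04570670472308239 25.00016301870346
held 0.04537758933099351
F [-1.  -0.5 -1.9]
t 19.275
grip 0.039202376068110376 24.547118825430516
held 0.039805640408225956
F [ 0.4 -0.5 -2.5]
t 27.9833
jar [5.590e-01 4.300e-03 5.607e-01 4.600e-03 5.050e-02 4.960e-02 5.090e-02
 7.700e+02]
slim [5.308e-01 3.818e-01 5.312e-01 3.829e-01 3.180e-02 3.260e-02 1.409e-01
 1.900e+02]
round [4.831e-01 2.982e-01 4.832e-01 2.992e-01 4.510e-02 4.380e-02 1.283e-01
 3.410e+02]
square [4.320e-01 3.816e-01 4.316e-01 3.823e-01 3.600e-02 3.800e-02 1.210e-01
 2.490e+02]
29.5167
```

View pics/w2.png

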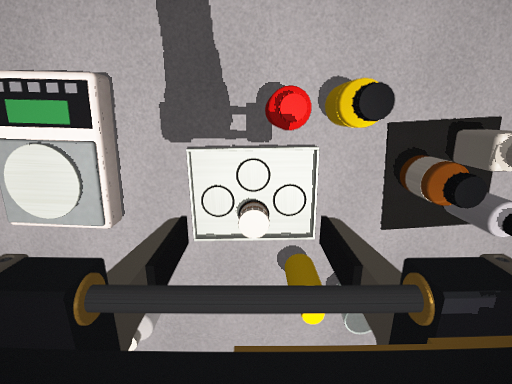

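The three bottles stand upright on the mat (right side), all three ring marks are free, and the jar is at (254,222). Moving the jar to the pan.

```bash
sed -i 's/dz\],R,.04)/dz],R,.03)/' h.py
python3 - <<'E'
from h import *
p,P=cloud("wrist"); w=disc(P,(.482,-.324),.073,.09,.08); print("pan",w)
b=(.4805,-.3225)
if w is not None and np.hypot(w[2]-b[0],w[3]-b[1])<.006: b=(np.array(b)+w[2:4])/2
print(b)
transfer((.5607,.0048),tuple(b),.0005,z0=.024,z1=.098)
env.movel([.49,-.2,.30],R,.3)
p,P=cloud("top"); cv2.imwrite("pics/t3.png",p[100:300,60:460][:,:,::-1].repeat(2,0).repeat(2,1))
print("jar",disc(P,b,.115,.135,.05))
E
```

```text
pan [ 4.803e-01 -3.223e-01  4.818e-01 -3.229e-01  1.124e-01  1.119e-01
  7.930e-02  4.442e+03]
[ 0.48115 -0.3227 ]
grip 0.05216337175273062 25.000248849391937
held 0.051771629104186964
F [-0.3  0.2 -1.8]
t 37.6667
jar None
```

View pics/t3.png

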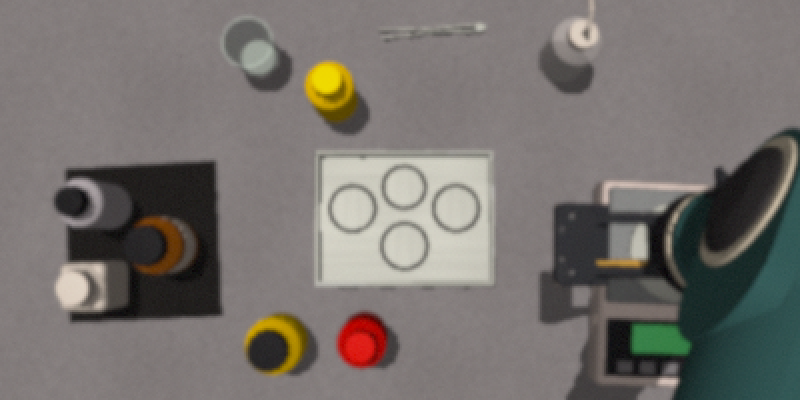

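All four marks are empty and the bottles are upright on the mat, but the arm hides the pan. I'll put the bottles back now and check the jar on the way.

Run:
```python
from h import *
env.movel([.46,.004,.30],R,.3)
p,P=cloud("wrist"); print("jar",disc(P,(.481,-.323),.112,.136,.05),"pan",disc(P,(.481,-.323),.073,.09,.08))
transfer((.43,.385),(.5322,-.0608),.001,z0=.097)
transfer((.481,.30),(.486,.0042),.001,z0=.103)
transfer((.53,.385),(.5306,.0687),.001,z0=.116)
env.reach([.46,.004,.40],R)
p,P=cloud("wrist"); cv2.imwrite("pics/w4.png",p[:,:,::-1])
for n,xy,h,r in (("slim",(.534,.07),.142,.03),("round",(.486,.004),.129,.03),("square",(.534,-.06),.122,.03),("jar",(.481,-.323),.124,.04)):
    print(n,disc(P,xy,h-.012,h+.012,r))
print(env.sense()["t"])
```

```text
jar [ 4.812e-01 -3.185e-01  4.820e-01 -3.214e-01  5.000e-02  5.050e-02
  1.251e-01  1.290e+03] pan [ 4.759e-01 -3.105e-01  4.820e-01 -3.200e-01  1.136e-01  1.073e-01
  7.930e-02  2.964e+03]
grip 0.03897543538528806 24.574253142345697
held 0.03964898428890135
F [ 0.3  0.  -1.4]
t 48.1667
grip 0.04542029257034368 25.000077188014984
held 0.04558584310273278
F [ 0.8 -0.3 -2. ]
t 56.3833
grip 0.033765931908425084 24.602882880717516
held 0.03402859466413905
F [-0.4 -0.7 -2.7]
t 65.0333
slim [5.292e-01 6.710e-02 5.307e-01 6.720e-02 3.320e-02 3.200e-02 1.427e-01
 3.410e+02]
round [4.855e-01 4.000e-03 4.863e-01 4.200e-03 4.410e-02 4.250e-02 1.298e-01
 5.830e+02]
square [ 5.318e-01 -6.070e-02  5.327e-01 -6.110e-02  3.720e-02  3.780e-02
  1.228e-01  4.210e+02]
jar [ 4.812e-01 -3.192e-01  4.818e-01 -3.217e-01  4.930e-02  4.950e-02
  1.252e-01  8.120e+02]
65.7833
```

View pics/w4.png

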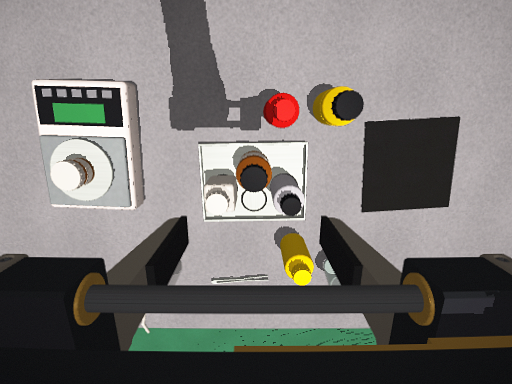

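The bottles are back within about 1.5 mm of where they started: square (217,203), round (254,175), slim (291,204). The jar stands upright in the middle of the pan, and nothing else has moved. Handing in.

```bash
python3 -c "
from station import workorder
print(workorder.finish_job())"
```

```text
the job is handed in; nothing more can be done
None
```

The job is handed in at about 66 s of the 134 s allowed: the jar stands centred on the balance pan, and all three bottles are back upright in the tray within about 1.5 mm of their starting places (slim is furthest off); the hand-in returned no verdict.

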